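# Start the knife steriliser

### The job

Start the knife steriliser with your closed fingertips, strictly in this order: push its open tray fully shut, press the raised end of the rocker switch until it is fully on, press the long bar key fully down so that it stays down, then press the small round key fully and let it come back up. Do not press the big mushroom stop knob, and do not lift, shift or knock over any of the things standing on and around the machine.

Things in the scene. Friction and masses are not known exactly. Their poses are not given: they have to be found in the camera images.
- steriliser: The knife steriliser: a fixed stainless box 260 mm deep (own x), 340 mm wide (y), 90 mm tall. Origin: centre of its underside. Own -x is its front (tray side, towards the robot). On its flat top, 90 mm up, four controls stand in a row, square to the box, 75 mm in front of its centre, at y = -97.5, -32.5, 32.5 and 97.5 mm; which is in which place varies.
- tray (a joint): How far the steel knife tray stands out of the steriliser's front, in m: 0 is fully shut, at most 0.09; starts 0.045 to 0.08. It slides along the steriliser's x with about 3 N of friction and stays where it is left.
- tray_front (a point): Centre of the flat outer face of the tray's front plate (the plate is 300 mm wide, 66 mm high, 18 mm thick, from 14 to 80 mm above the table); moves with the tray. Axes as the steriliser's. Fully shut, this point is 148 mm in front of the steriliser's origin and 18 mm in front of its shell.
- rocker (a joint): The black rocker switch's angle in rad: 0 is off (as it starts), 0.36 is fully on. It turns about a level axis along the steriliser's y against 0.08 N m of friction (3 N at the end of the raised face, 4 to 5 N at the pad) and stays where it is left.
- rocker_pad (a point): Where to press the rocker: on its raised far face, 18 mm from the pivot; moves with it. A shallow V, 56 mm long (steriliser's x), 24 mm wide, frame 66 x 34 mm. Off: the near half is level, 105 mm above the table; the far 28 mm half rises away from the robot to about 115 mm. Pressed straight down until the far half is level at 105 mm, it is on. Its axes are turned; take the yaw from the steriliser.
- bar_key (a joint): How far the bar key is pressed, in m: 0 up (start), 0.006 fully down. A latching key: about 4 N of friction, no spring, it stays down when pressed.
- bar_top (a point): Centre of the top of the bar key, a steel bar 46 mm long (steriliser's y) and 16 mm wide in a housing 56 x 26 mm and 10 mm tall; the top is 110 mm above the table when up, 104 mm when down (4 mm proud of the housing).
- round_key (a joint): How far the small round key is pressed, in m: 0 up (start), 0.006 fully down. It springs back; about 1.5 N starts it, 5 N takes it fully down.
- round_top (a point): Centre of the flat top of the round key, a steel cap 26 mm across in a round housing 42 mm across and 12 mm tall; the top is 112 mm above the table when up, 106 mm when down.
- stop_knob (a joint): How far the mushroom stop knob is pressed, in m: 0 up (as it must stay), 0.006 fully down; it springs back.
- stop_top (a point): Centre of the top of the mushroom stop knob, a grey domed head 42 mm across on a stem, the tallest control: top 128 mm above the table. Not to be pressed.
- spice_jar: Bystander: a glass spice jar, 46 mm across, 55 mm tall, standing on the steriliser's top at a rear corner. Origin: centre of its underside. Leave it alone.
- steel_cup: Bystander: a small steel cup, 56 mm across, 48 mm tall, standing on the steriliser's top at the other rear corner. Origin: centre of its underside. Leave it alone.
- sauce_bottle: Bystander: a clear squeeze bottle, 60 mm across, 170 mm tall, standing left of the steriliser. Origin: centre of its underside. Leave it alone.
- mixing_bowl: Bystander: a steel bowl, 150 mm across, 60 mm tall, right of the steriliser. Origin: centre of its underside. Leave it alone.
- ramekin: Bystander: a white ramekin, 72 mm across, 42 mm tall, on the table right of the tray. Origin: centre of its underside. Leave it alone.
- cleaner: Bystander: a white cleaner bottle with a cap, 68 mm across, 190 mm tall, left of the steriliser towards the back. Origin: centre of its underside. Leave it alone.
- spatula: Bystander: a spatula, 240 mm long, lying on the table left of the tray. Origin: middle of its length, on the table. Leave it alone.

How it is judged:
On the way, in this order (a step that is already met when the one before it is completed fails the run):
1. the tray is pushed fully shut (value of joint tray below 0.004 m), for 0.2 s.
2. the rocker is tipped fully on, the tray being shut (value of joint rocker above 0.3 rad and value of joint tray below 0.006 m), for 0.1 s.
3. the bar key is pressed fully down (value of joint bar_key above 0.0045 m and value of joint rocker above 0.28 rad), for 0.1 s.
4. the round key is pressed fully (value of joint round_key above 0.0042 m and value of joint bar_key above 0.004 m), for 0.05 s.
At the end, for the whole second after the job is handed in: tray within 5 mm of shut, rocker on (at least 0.29 of 0.36 rad), bar key at least 4.2 of 6 mm down, round key and stop knob up again within 1.5 mm, every bystander at rest within 25 mm of where it started and, but for the lying spatula, upright within 0.3 rad (value of joint tray below 0.005 m and value of joint rocker above 0.29 rad and value of joint bar_key above 0.0042 m and value of joint each of round_key, stop_knob below 0.0015 m and not (distance of any of spice_jar, steel_cup, sauce_bottle, mixing_bowl, ramekin, cleaner, spatula from where it was at the start of the episode above 0.025 m) and linear speed of each of spice_jar, steel_cup, sauce_bottle, mixing_bowl, ramekin, cleaner, spatula below 0.02 m/s and not (angle between any of spice_jar, steel_cup, sauce_bottle, mixing_bowl, ramekin, cleaner's own z axis and vertical above 0.3 rad)); the robot touches nothing.
It fails at once if the rocker is switched while the tray is still open (value of joint rocker above 0.12 rad and value of joint tray above 0.008 m).
It fails at once if the bar key is pressed before the rocker is on (value of joint bar_key above 0.003 m and value of joint rocker below 0.25 rad).
It fails at once if the round key is pressed before the bar key is down (value of joint round_key above 0.003 m and value of joint bar_key below 0.0035 m).
It fails at once if the mushroom stop knob is pressed (value of joint stop_knob above 0.0025 m).
It fails at once if a bystander is lifted, carried or shifted more than 25 mm, or knocked over (distance of any of spice_jar, steel_cup, sauce_bottle, mixing_bowl, ramekin, cleaner, spatula from where it was at the start of the episode above 0.025 m or angle between any of spice_jar, steel_cup, sauce_bottle, mixing_bowl, ramekin, cleaner's own z axis and vertical above 0.3 rad).
It also fails if it takes over 51 s, if anything falls off the work surface, if the arm or the gripper's body presses on something with over 40 N, if the wrist force passes 120 N, or if a joint passes its speed limit or range.

### The arm

A 6-joint arm with a two-finger parallel gripper is mounted at the origin on the work surface. World frame = base frame: x ahead of the robot, y to its left, z up, the work surface at z = 0. Lengths are in m, angles in rad, forces in N, time in s.
With the tool pointing down it reaches from about 0.275 to 0.825 m from the base axis. Payload 4.9 kg.
Tool frame: the origin (TCP) lies at the very end of the fingers, on their centre line; the grasp point (between the pads) lies 19 mm behind it (grip_depth is the y of the grasp point in the tool frame, in m); y points along the fingers, x is the direction in which the jaws open and shut, and the axes are right-handed (so a half turn about y gives the same grasp; the last joint's range is limited). The gripper opens to 85 mm and grips with 20 to 120 N. Pads are 22 mm wide; open, the fingers measure 114 mm over their backs; the gripper's body (76 mm by 85 mm) begins 54 mm behind the grasp point. The pads swing forward as they close: fully open they stand 13 mm farther back than shut.
Start: joints at [1.148, 0.326, -0.193, 1.052, 0, 1.437], TCP at [0.157, 0.527, 0.231] pointing down, gripper open.
Joint ranges: [-2.65, 2.65], [-0.97, 1.79], [-1.3, 1.35], [-1.93, 2.1], [-1.47, 1.37], [-3.14, 3.14]. Speed limits (rad/s): [2.57, 2.57, 3.14, 3.14, 3.14, 3.14].

### API

Orientations are given as a unit quaternion [x, y, z, w].
In Python, from rig import * gives the robot as it stands.
- The arm moves only by the tool jog_arm, never from a script. Its argument "deltas" is a list of rows, each a list of 5 numbers: the closure, from -1 (fully open) to 1 (shut), so that 0 is half open, then the shift along the tool's x, y, z in m, then the turn about the tool's y in degrees. In form: [[claw, dx, dy, dz, turn], ...]. A call has 1 to 10 rows; each row shifts and turns the commanded pose from where the row before left it, along the tool's axes as they then stand; what a row does not reach is not made up. A row lasts 1/12 s, in which the tool goes at most 41.7 mm and 7.16 degrees, less where a joint would pass 70% of its speed; a pose out of reach is approached as far as the arm can. A call is refused whole if a number of a shift passes 0.0417 or a number of a turn 7.16, either way. A call with a gripper value outside its range is refused whole. The fingers move at their own pace and stop on an object; "grip_force" is the grip in N (left out, the last holds). Time passes only in rows, so rows that do not move let the fingers close. It gives the time, the measured TCP pose, the force and the opening at its end, in the units of the state.
- sense(): the state, without advancing time (a new reading comes with each control period).
- grab_frame(name): name is "side" or "top"; returns (picture, depth): 384x512x3 uint8, blue, green, red; 384x512 float32, m along the optical axis (not along the pixel's ray), 0 where there is no reading.
- calibration(name): a dict with "mtx" (3x3 intrinsics, pixels), "R" (3x3) and "t" (3): a world point X has camera coordinates R X + t. Camera axes: x right, y down, z forward; pixel columns grow to the right and rows downward; lengths in m; the calibration is good to about 2 mm. A picture is of the moment at which its call begins. calibration takes no time and is no camera call.
- close_job(): hands the job in, once; it reports no verdict.
The state is a dict: "time": time; "q": joint angles; "joint_vel": joint speeds; "effort": joint torques, N m; "tool_pos": TCP position; "orientation": TCP orientation; "wrist_force": force on the tool from outside, world axes, zero at the start; "moment": the same for the moment, N m; "opening": finger opening in m.
Only numpy, scipy, OpenCV 4.12 (cv2) and the standard library are available. Lean on these libraries where they do the work, as an engineer would, in place of code of your own. Each camera call takes 0.05 s, during which the arm holds its last target. There are 200 camera calls.

## Working session

There is one attempt and no reset: what is moved stays moved. The work goes in short steps, Python scripts to look and compute and a tool call to move; the robot and the scene stay as the last step left them, time stands still between calls to the robot, and variables do not carry over. Pictures are saved under pics/ and viewed, about 8 in all and at most 12, crops included, and the job is handed in when it is done.

Besides the shell and the picture viewer there is one more tool, called after ">>>" as name(argument=value, ...), one argument or row to a line, values as JSON. jog_arm: Moves the arm, as the interface text tells. Its arguments: {"type":"object","properties":{"deltas":{"type":"array"},"grip_force":{"type":"number"}},"required":["deltas"]}

```bash
ls; mkdir -p pics
python3 - <<'E'
from rig import *
import cv2,numpy as np
s=sense();print(s['time'],s['tool_pos'],s['orientation'],s['opening'])
for n in("top","side"):
    p,d=grab_frame(n);cv2.imwrite(f"pics/{n}0.png",p);np.save(f"pics/{n}0.npy",d)
    c=calibration(n);print(n,c['mtx'],c['R'],c['t'])
E
```

```text
pics
0.0 [0.15637626 0.52667851 0.2305119 ] [ 0.56703912  0.42230516 -0.42339485 -0.56644664] 0.085461720467521
top [[352.15579152   0.         256.17667704]
 [  0.         352.15579152 191.30892732]
 [  0.           0.           1.        ]] [[-0.02388699 -0.99945776 -0.02266281]
 [-0.98360138  0.02754962 -0.17823959]
 [ 0.17876729  0.01803357 -0.9837261 ]] [0.07070207 0.60664071 0.88390428]
side [[408.83120146   0.         253.0581698 ]
 [  0.         408.83120146 193.42000533]
 [  0.           0.           1.        ]] [[-0.89063558 -0.4545807  -0.01116461]
 [-0.3417871   0.68543565 -0.64293044]
 [ 0.29991639 -0.56880081 -0.7658432 ]] [0.55394601 0.22983875 0.89995293]
```

View pics/top0.png

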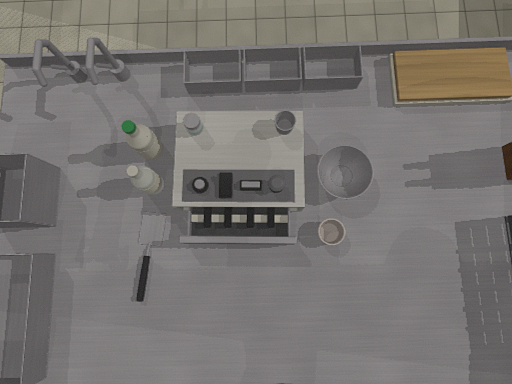

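View pics/side0.png

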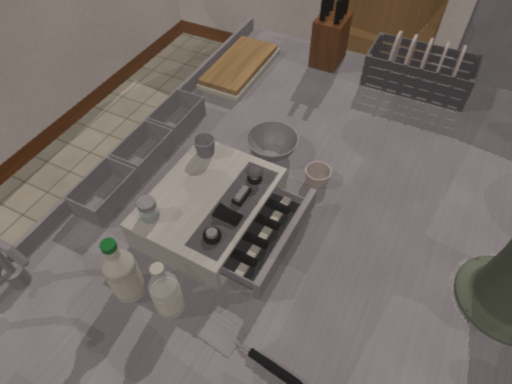

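The top view shows the controls from left (+y) to right: round key (200,185), rocker (225,185), bar key (251,185), grey mushroom (277,185). The tray is open, with its front plate at row ~240. The side view agrees.

```bash
cat > h.py <<'E'
import numpy as np,cv2
from rig import *
def cloud(n,d):
    c=calibration(n);K=c['mtx'];v,u=np.mgrid[:d.shape[0],:d.shape[1]]
    P=np.stack([(u-K[0,2])/K[0,0]*d,(v-K[1,2])/K[1,1]*d,d],-1)
    return (P-c['t'])@c['R']
def pix(n,X):
    c=calibration(n);p=c['mtx']@(c['R']@np.array(X)+c['t']);return p[:2]/p[2]
E
python3 - <<'E'
from h import *
d=np.load('pics/top0.npy');W=cloud('top',d)
z=W[...,2];x=W[...,0];y=W[...,1]
roi=np.zeros(z.shape,bool);roi[95:250,165:312]=1
def rect(m,name):
    r=cv2.minAreaRect((W[m][:,:2]*1000).astype(np.float32));print(name,m.sum(),r,'z',np.median(z[m]))
    return r
def big(m):
    n,l,s,_=cv2.connectedComponentsWithStats(m.astype(np.uint8));return l==1+np.argmax(s[1:,4])
m=big(roi&(abs(z-.09)<.005)&(np.arange(384)[:,None]<208));rect(m,'top')
tf=big(roi&(abs(z-.08)<.006)&(np.arange(384)[:,None]>230));rect(tf,'plate')
for n,(u,v) in dict(a=(200,185),b=(225,185),c=(251,185),e=(277,185)).items():
    q=np.zeros_like(roi);q[v-14:v+14,u-12:u+13]=1
    q&=(z>.097); rect(q,n);print(np.percentile(z[q],[50,90,99]))
    print('centre px',W[v,u])
for n,(u,v) in dict(jar=(191,122),cup=(285,123),green=(129,128),white=(133,171),bowl=(345,172),ram=(331,232)).items(): print(n,W[v,u])
# side cloud check
d2=np.load('pics/side0.npy');W2=cloud('side',d2);z2=W2[...,2]
for n,(u,v) in dict(round=(212,234),rocker=(228,214),bar=(242,194),stop=(255,175)).items():
    q=W2[v-6:v+7,u-6:u+7].reshape(-1,3);q=q[q[:,2]>.098];print(n,len(q),q.mean(0) if len(q) else '',q[:,2].max() if len(q) else '')
E
```

```text
top 10643 ((693.7076416015625, 97.99323272705078), (340.3633117675781, 259.956298828125), 88.00997161865234) z 0.08973201860490024
plate 840 ((481.12310791015625, 105.488525390625), (298.2467346191406, 17.851516723632812), 88.53573608398438) z 0.07926155072138155
a 209 ((542.8223876953125, 119.80682373046875), (260.6392822265625, 39.583343505859375), 44.86004638671875) z 0.10337079938186562
[0.1033708  0.11293932 0.97924941]
centre px [0.6178752  0.19492685 0.11306397]
b 273 ((541.3089599609375, 103.03794860839844), (234.5968780517578, 51.32579040527344), 20.44911766052246) z 0.10455944868063381
[0.10455945 0.11202512 0.35768349]
centre px [0.61836395 0.13308056 0.10181635]
c 212 ((535.8359985351562, 66.7645034790039), (191.85662841796875, 54.35427474975586), 0.9437332153320312) z 0.10764867319443423
[0.10764867 0.11048365 0.11298698]
centre px [0.61471812 0.0665749  0.11060144]
e 222 ((537.4517211914062, 10.19687271118164), (39.89054870605469, 198.0000762939453), 85.40384674072266) z 0.12549096302948037
[0.12549096 0.12856102 0.13085763]
centre px [0.60934134 0.00199469 0.12832482]
jar [0.77334714 0.21263388 0.14457825]
cup [ 0.78240796 -0.02629652  0.09438039]
green [0.74494444 0.35078358 0.19025835]
white [0.6443116  0.34414635 0.1717296 ]
bowl [ 0.66608382 -0.19656058  0.00372198]
ram [ 0.49847947 -0.14699368  0.00250488]
round 166 [0.61405465 0.20660042 0.11562795] 0.8431777487163986
rocker 139 [0.61459465 0.1363849  0.10420315] 0.11121785598283386
bar 126 [0.61340857 0.0719807  0.10628109] 0.112464601966432
stop 157 [0.60709571 0.01604191 0.12157588] 0.8431777487163986
```

```bash
cat >> h.py <<'E'
from scipy.spatial.transform import Rotation as Ro
yaw=np.radians(-2.0);O=np.array([.6937,.098,0]);RS=Ro.from_euler('z',yaw).as_matrix()
def S(x,y,z): return O+RS@np.array([x,y,z])
def rel(P,s=None):
    s=s or sense();return Ro.from_quat(s['orientation']).as_matrix().T@(np.array(P)-s['tool_pos'])
def own(p): return RS.T@(np.array(p)-O)
E
python3 - <<'E'
from h import *
s=sense();R=Ro.from_quat(s['orientation']).as_matrix();print(R.round(3))
print('tool x dir deg',np.degrees(np.arctan2(R[1,0],R[0,0])),'own y dir 88; turn+ about y reduces yaw')
print('prepush',S(-.27,0,.05),rel(S(-.27,0,.05)))
d=np.load('pics/top0.npy');W=cloud('top',d)
# controls in own frame, by height bands
Q=(W-O)@RS
for n,y,lo,hi in(('round',.0975,.1085,.118),('rocker',.0325,.097,.12),('bar',-.0325,.106,.115),('stop',-.0975,.118,.135)):
    m=(abs(Q[...,1]-y)<.03)&(abs(Q[...,0]+.075)<.045)&(Q[...,2]>lo)&(Q[...,2]<hi)
    q=Q[m];print(n,len(q),q.mean(0).round(4),q.min(0).round(4),q.max(0).round(4))
m=(abs(Q[...,1])<.13)&(Q[...,0]<-.17)&(Q[...,0]>-.26)&(abs(Q[...,2]-.08)<.004)
print('plate x',np.percentile(Q[m][:,0],[2,50,98]))
E
```

```text
[[ 0.285 -0.001 -0.959]
 [ 0.959 -0.001  0.285]
 [-0.002 -1.     0.   ]]
tool x dir deg 73.45476850384732 own y dir 88; turn+ about y reduces yaw
prepush [0.42386448 0.10742286 0.05      ] [-0.32552826  0.18100405 -0.37584556]
round 72 [-0.0757  0.0969  0.1116] [-0.0866  0.0848  0.1086] [-0.0629  0.1075  0.1143]
rocker 270 [-0.0766  0.0316  0.1045] [-0.107   0.0152  0.097 ] [-0.0441  0.0485  0.116 ]
bar 122 [-0.0751 -0.033   0.1093] [-0.0829 -0.0543  0.1064] [-0.0667 -0.0112  0.1131]
stop 212 [-0.0756 -0.0976  0.1255] [-0.095  -0.1165  0.1186] [-0.0543 -0.0768  0.1315]
plate x [-0.22127426 -0.21279186 -0.20413014]
```

>>> jog_arm(
  deltas=[
    [1,0,0,0,-7.16],
    [1,0,0,0,-7.16],
    [1,0,0,0,-0.23],
    [1,-0.03,0,-0.02,0],
    [1,-0.04,0,-0.02,0],
    [1,-0.04,0,-0.02,0],
    [1,-0.04,0,-0.02,0],
    [1,-0.04,0,-0.02,0],
    [1,-0.04,0,-0.02,0],
    [1,-0.04,0,-0.02,0],
  ],
)

```text
time: 0.93
tool_pos: [0.2796, 0.2674, 0.2312]
orientation: [0.509, 0.491, -0.491, -0.509]
wrist_force: [1.3, -0.3, 0.4]
opening: 0.0005
```

Run:
```python
from h import *
s=sense();R=Ro.from_quat(s['orientation']).as_matrix();print(s['time'],s['tool_pos'],own(s['tool_pos']),np.degrees(np.arctan2(R[1,0],R[0,0])),s['opening'],s['wrist_force'],rel(S(-.265,0,.05)))
```

```text
0.9333 [0.27961775 0.26739392 0.23123961] [-0.41974177  0.15483947  0.23123961] 87.86089228783831 0.0005443664590145925 [ 1.27747675 -0.25863263  0.35127068] [-0.15447182  0.18127483 -0.15506761]
```

>>> jog_arm(
  deltas=[
    [1,-0.038,0.01,-0.03,0],
    [1,-0.038,0.03,-0.03,0],
    [1,-0.035,0.03,-0.03,0],
    [1,-0.033,0.03,-0.03,0],
    [1,0,0.03,-0.02,0],
    [1,0,0.03,0,0],
    [1,0,0.015,0,0],
    [1,0,0,0,0],
    [1,0,0,0,0],
  ],
)

```text
time: 1.68
tool_pos: [0.3878, 0.1531, 0.0794]
orientation: [-0.509, -0.49, 0.491, 0.51]
wrist_force: [0.0, 0.2, -0.4]
opening: 0.0002
```

Run:
```python
from h import *
s=sense();R=Ro.from_quat(s['orientation']).as_matrix();print(s['time'],own(s['tool_pos']),np.degrees(np.arctan2(R[1,0],R[0,0])),s['opening'],s['wrist_force'],rel(S(-.159,0,.05)))
```

```text
1.6833 [-0.30764619  0.04439135  0.07941658] 87.8815817908654 0.00020516420414396795 [ 0.02528997  0.15347273 -0.35497371] [-0.04406491  0.0290456  -0.14881617]
```

>>> jog_arm(
  deltas=[
    [1,-0.015,0.01,-0.01,0],
    [1,-0.015,0.01,-0.015,0],
    [1,-0.014,0.01,-0.015,0],
    [1,0,0,0,0],
    [1,0,0,-0.015,0],
    [1,0,0,-0.015,0],
    [1,0,0,-0.015,0],
    [1,0,0,-0.015,0],
    [1,0,0,-0.015,0],
    [1,0,0,0,0],
  ],
)

```text
time: 2.52
tool_pos: [0.5055, 0.106, 0.0519]
orientation: [0.51, 0.492, -0.49, -0.508]
wrist_force: [0.3, -0.9, -0.2]
opening: -0.0003
```

Run:
```python
from h import *
s=sense();print(s['time'],own(s['tool_pos']),s['wrist_force'],rel(S(-.159,0,.05)))
```

```text
2.5167 [-0.188337    0.00140358  0.05191157] [ 0.34702709 -0.88126568 -0.22566095] [-0.00138697  0.00205024 -0.02932843]
```

>>> jog_arm(
  deltas=[
    [1,0,0,-0.01,0],
    [1,0,0,-0.01,0],
    [1,0,0,-0.007,0],
    [1,0,0,-0.003,0],
    [1,0,0,0,0],
    [1,0,0,0,0],
    [1,0,0,0,0],
  ],
)

```text
time: 3.1
tool_pos: [0.5324, 0.1044, 0.0503]
orientation: [0.509, 0.491, -0.491, -0.508]
wrist_force: [0.8, 0.3, -0.8]
opening: 0.0001
```

Run:
```python
from h import *
s=sense();print(s['time'],own(s['tool_pos']),s['wrist_force'],rel(S(-.159,0,.05)))
d=grab_frame('top')[1];Q=(cloud('top',d)-O)@RS
m=(abs(Q[...,1])<.14)&(abs(Q[...,1])>.05)&(Q[...,0]<-.134)&(Q[...,0]>-.24)&(abs(Q[...,2]-.08)<.004)
print('plate x',np.percentile(Q[m][:,0],[2,50,98]),m.sum())
```

```text
3.1 [-0.16140089  0.00072449  0.05025265] [ 0.81918939  0.33903661 -0.82727375] [-0.00072429  0.00025563 -0.00240063]
plate x [-0.14972862 -0.14169717 -0.13409247] 209
```

>>> jog_arm(
  deltas=[
    [1,0,0,-0.002,0],
    [1,0,0,-0.002,0],
    [1,0,0,-0.002,0],
    [1,0,0,0,0],
    [1,0,0,0,0],
    [1,0,0,0,0],
  ],
)

```text
time: 3.65
tool_pos: [0.5351, 0.1043, 0.0494]
orientation: [-0.507, -0.49, 0.493, 0.51]
wrist_force: [-7.9, 0.5, 4.9]
opening: 0.0005
```

Run:
```python
from h import *
s=sense();print(s['time'],own(s['tool_pos']),s['wrist_force'],s['moment'])
```

```text
3.65 [-0.15868106  0.0007268   0.04944992] [-7.92229792  0.45612003  4.92159181] [0.09414048 1.46562447 0.02288855]
```

>>> jog_arm(
  deltas=[
    [1,0,0,-0.003,0],
    [1,0,0,0,0],
    [1,0,0,0,0],
    [1,0,0,0,0],
  ],
)

```text
time: 3.98
tool_pos: [0.535, 0.1043, 0.049]
orientation: [-0.506, -0.489, 0.494, 0.511]
wrist_force: [-15.2, -0.0, 11.4]
opening: 0.0002
```

Run:
```python
from h import *
s=sense();print(s['time'],own(s['tool_pos']),s['wrist_force'],s['moment'])
```

```text
3.9833 [-0.15879556  0.00072847  0.04898911] [-15.15992604  -0.02028967  11.35008225] [0.13720069 2.72022005 0.02809286]
```

>>> jog_arm(
  deltas=[
    [1,0,0,0.02,0],
    [1,0,0,0.02,0],
    [1,0,-0.03,0,0],
    [1,0,-0.03,0,0],
    [1,0,-0.03,0,0],
    [1,0,-0.02,0,0],
    [1,0,0,0,0],
    [1,0,0,0,0],
    [1,0,0,0,0],
  ],
)

```text
time: 4.73
tool_pos: [0.501, 0.1054, 0.1594]
orientation: [-0.509, -0.491, 0.491, 0.509]
wrist_force: [-0.2, 0.1, 0.9]
opening: -0.0002
```

Run:
```python
from h import *
s=sense();print(s['time'],own(s['tool_pos']),s['wrist_force'],rel(S(-.056,.0325,.14)))
d=grab_frame('top')[1];Q=(cloud('top',d)-O)@RS
m=(abs(Q[...,1])<.14)&(abs(Q[...,1])>.05)&(Q[...,0]<-.134)&(Q[...,0]>-.24)&(abs(Q[...,2]-.08)<.004)
print('plate x',np.percentile(Q[m][:,0],[2,50,98]),m.sum())
```

```text
4.7333 [-0.19279644  0.00063272  0.1593696 ] [-0.17506848  0.06501782  0.93588178] [ 0.03188091  0.01933398 -0.1367983 ]
plate x [-0.14716424 -0.14156125 -0.13414876] 191
```

Tray shut. Moving over the rocker's far half.

>>> jog_arm(
  deltas=[
    [1,0.006,0,-0.025,0],
    [1,0.006,0,-0.025,0],
    [1,0.007,0,-0.025,0],
    [1,0.007,0,-0.025,0],
    [1,0.006,0,-0.025,0],
    [1,0,0,-0.012,0],
    [1,0,0.01,0,0],
    [1,0,0.009,0,0],
    [1,0,0,0,0],
    [1,0,0,0,0],
  ],
)

```text
time: 5.62
tool_pos: [0.6367, 0.1324, 0.1389]
orientation: [-0.508, -0.49, 0.492, 0.51]
wrist_force: [0.3, 0.1, -0.1]
opening: -0.0002
```

Run:
```python
from h import *
s=sense();print(s['time'],own(s['tool_pos']),s['wrist_force'],rel(S(-.056,.0325,.105)))
```

```text
5.6167 [-0.05811708  0.03239853  0.13890751] [ 0.32081222  0.07217167 -0.1045321 ] [ 0.00012169  0.03389748 -0.00227102]
```

>>> jog_arm(
  deltas=[
    [1,0,0.012,-0.002,0],
    [1,0,0.008,0,0],
    [1,0,0.004,0,0],
    [1,0,0.004,0,0],
    [1,0,0.004,0,0],
    [1,0,0.002,0,0],
    [1,0,0.001,0,0],
    [1,0,0,0,0],
    [1,0,0,0,0],
  ],
)

```text
time: 6.37
tool_pos: [0.6419, 0.1326, 0.1065]
orientation: [0.509, 0.492, -0.491, -0.508]
wrist_force: [3.1, -1.0, 4.1]
opening: 0.0002
```

Run:
```python
from h import *
s=sense();print(s['time'],own(s['tool_pos']),s['wrist_force'],rel(S(-.056,.0325,.105)))
```

```text
6.3667 [-0.05293917  0.03276257  0.10648897] [ 3.10286027 -0.99435694  4.05991017] [-0.00026302  0.00148412  0.00306315]
```

>>> jog_arm(
  deltas=[
    [1,0,0.002,0.001,0],
    [1,0,0.002,0,0],
    [1,0,0.001,0,0],
    [1,0,0,0,0],
    [1,0,0,0,0],
    [1,0,0,0,0],
  ],
)

```text
time: 6.87
tool_pos: [0.6417, 0.1327, 0.1048]
orientation: [0.51, 0.492, -0.49, -0.507]
wrist_force: [-2.6, -0.5, 21.2]
opening: 0.0001
```

Run:
```python
from h import *
s=sense();print(s['time'],own(s['tool_pos']),s['wrist_force'])
```

```text
6.8667 [-0.05319066  0.03285224  0.10484304] [-2.57623016 -0.4788101  21.17532664]
```

>>> jog_arm(
  deltas=[
    [1,0,-0.015,0,0],
    [1,0,-0.025,0,0],
    [1,-0.02,0,0.007,0],
    [1,-0.02,0,0.007,0],
    [1,-0.025,0,0.007,0],
    [1,0,0,0,0],
    [1,0,0,0,0],
    [1,0,0,0,0],
  ],
)

```text
time: 7.53
tool_pos: [0.616, 0.0688, 0.1402]
orientation: [-0.508, -0.491, 0.492, 0.509]
wrist_force: [0.4, -0.1, 0.2]
opening: -0.0002
```

Run:
```python
from h import *
s=sense();print(s['time'],own(s['tool_pos']),s['wrist_force'],rel(S(-.075,-.0325,.110)))
for n in('side','top'):
    p,d=grab_frame(n);Q=(cloud(n,d)-O)@RS
    for a,b in((-.1,-.09),(-.06,-.05)):
        m=(abs(Q[...,1]-.0325)<.01)&(Q[...,0]>a)&(Q[...,0]<b)&(Q[...,2]>.095)&(Q[...,2]<.12);print(n,a,m.sum(),np.median(Q[m][:,2]))
    cv2.imwrite(f'pics/{n}1.png',p)
```

```text
7.5333 [-0.07662386 -0.03193971  0.14018693] [ 0.41436266 -0.06805555  0.19040375] [-0.00058054  0.03018295 -0.00168952]
side -0.1 39 0.11077511870127675
side -0.06 33 0.10330448085574086
top -0.1 0 nan
top -0.06 0 nan
  return _methods._mean(a, axis=axis, dtype=dtype,
  ret = ret.dtype.type(ret / rcount)
```

Rocker is on: its near half is raised and its far half is down. Now the bar.

>>> jog_arm(
  deltas=[
    [1,0,0.015,-0.001,0],
    [1,0,0.01,0,0],
    [1,0,0.004,0,0],
    [1,0,0.003,0,0],
    [1,0,0.003,0,0],
    [1,0,0.002,0,0],
    [1,0,0.002,0,0],
    [1,0,0,0,0],
    [1,0,0,0,0],
    [1,0,0,0,0],
  ],
)

```text
time: 8.47
tool_pos: [0.6175, 0.0689, 0.1038]
orientation: [-0.508, -0.492, 0.491, 0.509]
wrist_force: [-6.9, 1.7, 13.3]
opening: 0.0001
```

Run:
```python
from h import *
s=sense();print(s['time'],own(s['tool_pos']),s['wrist_force'])
```

```text
8.4667 [-0.07516182 -0.03174294  0.10376839] [-6.86783282  1.70535714 13.27345762]
```

>>> jog_arm(
  deltas=[
    [1,0,0.002,0,0],
    [1,0,0,0,0],
    [1,0,0,0,0],
    [1,0,-0.015,0,0],
    [1,0,-0.025,0,0],
    [1,0.032,0,0,0],
    [1,0.032,0,0,0],
    [1,0.032,0,0,0],
    [1,0.032,0,0,0],
    [1,0,0,0,0],
  ],
)

```text
time: 9.3
tool_pos: [0.6228, 0.2018, 0.1403]
orientation: [-0.507, -0.494, 0.491, 0.507]
wrist_force: [-0.1, -0.9, 0.5]
opening: 0.0
```

>>> jog_arm(
  deltas=[
    [1,0,0,0,0],
    [1,0,0,0,0],
  ],
)

```text
time: 9.47
tool_pos: [0.6226, 0.196, 0.1399]
orientation: [0.509, 0.491, -0.491, -0.508]
wrist_force: [1.4, -0.4, 0.2]
opening: 0.0004
```

Run:
```python
from h import *
s=sense();print(s['time'],own(s['tool_pos']),s['wrist_force'],rel(S(-.075,.0975,.112)))
for n in('side','top'):
    p,d=grab_frame(n);Q=(cloud(n,d)-O)@RS
    m=(abs(Q[...,1]+.0325)<.018)&(abs(Q[...,0]+.075)<.006)&(Q[...,2]>.095)&(Q[...,2]<.12);print(n,m.sum(),np.percentile(Q[m][:,2],[20,50,80]) if m.any() else '')
    cv2.imwrite(f'pics/{n}2.png',p)
```

```text
9.4667 [-0.07446814  0.09550614  0.13988193] [ 1.36478111 -0.39858068  0.23175663] [0.00201174 0.02788039 0.00054521]
side 52 [0.10169865 0.10282464 0.10360324]
top 60 [0.10245578 0.10358685 0.10485044]
```

Bar is down (top at ~104 mm). Now the round key.

>>> jog_arm(
  deltas=[
    [1,0.002,0.014,0,0],
    [1,0,0.01,0,0],
    [1,0,0.004,0,0],
    [1,0,0.003,0,0],
    [1,0,0.003,0,0],
    [1,0,0.002,0,0],
    [1,0,0.001,0,0],
    [1,0,0,0,0],
    [1,0,0,0,0],
    [1,0,0,0,0],
  ],
)

```text
time: 10.4
tool_pos: [0.6221, 0.1971, 0.1059]
orientation: [0.509, 0.491, -0.491, -0.508]
wrist_force: [-7.8, -5.3, 18.8]
opening: -0.0001
```

Run:
```python
from h import *
s=sense();print(s['time'],own(s['tool_pos']),s['wrist_force'])
```

```text
10.4 [-0.07500202  0.0965688   0.10585295] [-7.79857513 -5.25322452 18.84341749]
```

>>> jog_arm(
  deltas=[
    [1,0,-0.015,0,0],
    [1,0,-0.03,0,0],
    [1,0,-0.03,0,0],
    [1,0,-0.02,0.03,0],
    [1,0,0,0.04,0],
    [1,0,0,0.04,0],
    [1,0,0,0.04,0],
    [1,0,0,0.04,0],
    [1,0,0,0,0],
    [1,0,0,0,0],
  ],
)

```text
time: 11.23
tool_pos: [0.4304, 0.205, 0.1982]
orientation: [-0.508, -0.492, 0.492, 0.508]
wrist_force: [0.2, -0.4, -0.3]
opening: 0.0
```

Run:
```python
from h import *
s=sense();print(s['time'],own(s['tool_pos']),s['wrist_force'])
for n in('side','top'):
    p,d=grab_frame(n);Q=(cloud(n,d)-O)@RS
    for k,x,y,rx,ry in(('round',-.075,.0975,.008,.008),('near rocker',-.095,.0325,.005,.009),('far rocker',-.055,.0325,.005,.009),('bar',-.075,-.0325,.006,.018),('stop',-.075,-.0975,.006,.006)):
        m=(abs(Q[...,1]-y)<ry)&(abs(Q[...,0]-x)<rx)&(Q[...,2]>.095)&(Q[...,2]<.14);print(n,k,m.sum(),np.median(Q[m][:,2]) if m.any() else '')
    m=(abs(Q[...,1])<.14)&(Q[...,0]<-.134)&(Q[...,0]>-.24)&(abs(Q[...,2]-.08)<.004);print('plate',np.percentile(Q[m][:,0],2) if m.any() else '')
    cv2.imwrite(f'pics/{n}3.png',p)
```

```text
11.2333 [-0.26682478  0.0977158   0.19823879] [ 0.19484135 -0.3637713  -0.32821282]
side round 47 0.11134344577940272
side near rocker 37 0.10991007887196146
side far rocker 27 0.10372307668857336
side bar 56 0.10264467371726776
side stop 16 0.1269691253650853
plate -0.14913015871510335
top round 40 0.11181802886355749
top near rocker 29 0.11192995768952219
top far rocker 28 0.10459545415297342
top bar 57 0.10367496844016207
top stop 24 0.12740339490850888
plate -0.147706219124712
```

View pics/side3.png

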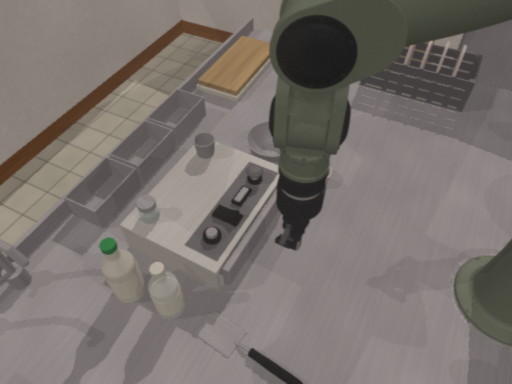

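The side view shows the tray shut, jar (148,207), cup (204,145), both bottles and the spatula in place, and the arm standing clear. All the readings agree, so I'm handing in.

```bash
python3 -c "
from rig import *
print(close_job())"
```

```text
the job is handed in; nothing more can be done
None
```

The steriliser is started and the job is handed in, at about 11.3 s of the 51 s allowed. With closed fingertips I pushed the tray shut, tipped the rocker on, pressed the bar key down, then pressed and released the round key, in that order. I then moved the arm clear.

| Control | Last check (both cameras) | Expected |
|---|---|---|
| Tray front, ahead of steriliser origin | 148–149 mm | 148 mm when shut |
| Rocker, far half | 104–105 mm | 105 mm when on |
| Bar key top | 103–104 mm | 104 mm when down |
| Round key top | 111–112 mm | 112 mm when up |
| Stop knob top | about 127 mm | 128 mm, untouched |

- **Presses:** each push ended against a hard stop: 15 N on the tray, 21 N on the rocker, 13 N on the bar key and 19 N on the round key.
- **Bystanders:** in the last side picture the spice jar, steel cup, both bottles and the spatula were where they started. The arm partly hid the mixing bowl and mostly hid the ramekin, so I did not check those two; the fingertips stayed well clear of both.
- **Disagreements:** none of the checks failed or disagreed beyond the roughly 2 mm calibration error. The job gives no verdict, so the result is not confirmed.

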